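# Dress the sharp edge of a moulded housing with a surface file

## Task

Take the surface file from its wooden tray and dress the sharp top edge of the housing's plain end, the end that looks out of the open side of the nest: three full strokes, toe to heel, with the file lying along the edge and leaned out over the end at roughly 35 degrees, pressing lightly. Cut only on the forward stroke, towards the fence, and lift the file clear for each return, since a backward drag pulls the loose housing off its fence. Lay the file back flat in its tray, leave the housing snug in the nest, and do not disturb the other things on the bench.

Things in the scene. Friction and masses are not known exactly. Their poses are not given: they have to be found in the camera images.
- file: Surface file, 0.26 to 0.40 kg: flat steel blade 150 x 30 x 5 mm (20 mm wide over the last 20 mm at the toe) under an aluminium holder with a raised wooden bar grip. Origin: centre of the blade's underside, which is the cutting face (friction about 0.8). +x points to the toe; the heel carries a brass clamping screw out to x = -90 mm. +z goes up through the grip.
- file_grip (a point): Middle of the wooden bar grip, x = -3, z = 51 mm in the file's frame, near its centre of mass. The bar runs along the file's x, 96 mm long, 22 wide, 22 high, on two posts 14 mm square at x = 30 and -40; below it is open, 26 mm down to the holder. Take it across its width.
- file_toe (a point): Toe of the file: front end of the blade's underside, 75 mm ahead of the file's origin. A full stroke begins with the toe just past the edge's end nearest the fence (at most 25 mm beyond it) and ends with the heel end of the blade within 20 mm of the edge's other end, the file bearing on the edge all the way.
- file_tray: Shallow wooden tray, fixed, 230 (x) by 110 mm (y), to the left or the right of the nest. Origin: centre of its underside; the floor is 8 mm above it, 218 by 98 mm inside, the rim 8 mm above the floor. The file starts in it, along its x within 0.15 rad, toe to +x (away from the robot).
- housing: Black moulded housing lying loose in the nest, 150 (x) x 56 (y) x 42 mm (z), 0.2 to 0.37 kg, smooth (friction 0.15 in the nest). Origin: centre of its underside. Plain solid end at -x, open cells towards +x; +y is towards the fence, the way forward strokes go. 3 to 6 N is a proper filing pressure; under 1.5 N the file does not bite, over 45 N cracks it. Contact is stiff, some 20 N per mm.
- edge (a point): Middle of the sharp edge to dress: top edge of the housing's plain end, at x = -75, z = 42 mm in the housing's frame; the edge runs along the housing's y, 56 mm long. Its axes are the housing's.
- nest: Aluminium work nest, fixed: plate 170 (x) x 100 (y) x 12 mm, a fence along the housing's +y side (18 mm lower than its top), a stop at its +x end (6 mm lower); -x and -y open. Origin: centre of the underside, axes as the housing's. Housing home: its origin at (-10, -8, 12) mm here, the edge 54 mm above the bench. It starts 1 to 2.5 mm off both; forward strokes push it home.
- cap_tray: Clear compartment tray of black caps, fixed, 230 by 130 by 30 mm; stands on the side of the nest where the file tray is not. Leave it alone.
- spare_housing: A second, empty black housing of the same shape lying on the bench, not in the nest. Leave it alone.
- screwdriver: Screwdriver lying on the bench, 190 mm. Leave it alone.
- brush: Wooden-handled brush, 180 mm, lying between the robot and the nest. Leave it alone.
- oil_bottle: White bottle, 44 mm across, 120 mm high, standing behind on the left. Leave it alone.
- jar: Grey jar, 64 mm across, 70 mm high, standing behind on the right. Leave it alone.
Mind the look-alikes: they are no part of the job. Leave any green or turquoise look-alike of the file alone.

How it is judged:
By the outcome, as a careful person would: the job done as asked, in the order asked, and still so for the second after the job is handed in, with the robot touching nothing.
It also fails if it takes over 70 s, if anything falls off the work surface, if the arm or the gripper's body presses on something with over 40 N, if the wrist force passes 120 N, or if a joint passes its speed limit or range.

## Robot

A 6-joint arm with a two-finger parallel gripper is mounted at the origin on the work surface. World frame = base frame: x ahead of the robot, y to its left, z up, the work surface at z = 0. Lengths are in m, angles in rad, forces in N, time in s.
With the tool pointing down it reaches from about 0.325 to 0.775 m from the base axis. Payload 5.5 kg.
Tool frame: the origin (TCP) lies between the finger pads; the fingertips stand 8 mm ahead of it and the grasp point (between the pads) lies 11 mm behind it (tcp_to_tips is the distance from the TCP to the fingertips, in m); z points along the fingers, y is the direction in which the jaws open and shut (so a half turn about z gives the same grasp; the last joint's range is limited). The gripper opens to 88 mm and grips with 3 to 60 N. Pads are 20 mm wide; open, the fingers measure 115 mm over their backs; the gripper's body (75 mm by 178 mm) begins 61 mm behind the grasp point.
Start: joints at [-1.246, 0.091, 1.231, -0, 1.82, -0.057], TCP at [0.224, -0.557, 0.231] pointing down, gripper open.
Joint ranges: [-2.87, 2.87], [-0.86, 2.18], [0.17, 2.46], [-1.51, 4.65], [0.06, 2.69], [-2.65, 2.65]. Speed limits (rad/s): [2.57, 2.57, 3.01, 3.14, 3.14, 3.14].

## Interface

Orientations are given as a unit quaternion [w, x, y, z].
In Python, from bench import * gives the robot as it stands. Calls block until the motion is done:
- move_to(position, orientation): joint-space move of the TCP to a pose.
- move_l(position, speed=0.15, orientation=None): straight line of the TCP; orientation=None keeps the orientation; speed is the mean speed in m/s.
- movej(angles): joint-space move.
- gripper_open() and close(): open the fingers fully, or close them until they stop; the grip force is fixed at half the most.
- hold(seconds).
- inverse_kinematics(position, orientation): joint angles nearest the present ones, or None.
- state(): the state.
- get_image(name): name is "scene" or "top"; returns a dict with "frame" (480x640x3 uint8, blue, green, red), "depth" (480x640 float32, m along the optical axis (not along the pixel's ray), 0 where there is no reading), "camera_matrix" (3x3 intrinsics, pixels), "k1" (the pictures are not rectified: a ray, as slopes to the right and down, at radius r is drawn at 1 + k1 r^2 times it, then the intrinsics apply), "view" (4x4, takes a point from world to camera coordinates). Camera axes: x right, y up, looking along -z (the intrinsics and any distortion apply to the point x, -y, -z); pixel columns grow to the right and rows downward; lengths in m; the calibration is good to about 2 mm. A picture is of the moment at which its call begins.
A pose or a line that the arm cannot do raises IKError and nothing moves.
- job_done(): hands the job in, once; it reports no verdict.
The state is a dict: "time": time; "joint_pos": joint angles; "dq": joint speeds; "joint_torque": joint torques, N m; "ee_pos": TCP position; "ee_rot": TCP orientation; "ft_force": force on the tool from outside, world axes, zero at the start; "moment": the same for the moment, N m; "finger_gap": finger opening in m.
Only numpy, scipy, OpenCV 4.12 (cv2) and the standard library are available. Lean on these libraries where they do the work, as an engineer would, in place of code of your own. Each camera call takes 0.05 s, during which the arm holds its last target.

## Working session

There is one attempt and no reset: what is moved stays moved. The work goes in short steps, each a Python script; the robot and the scene stay as the last script left them, time stands still between calls to the robot, and variables do not carry over. Pictures are saved under pics/ and viewed, and the job is handed in when it is done.

```bash
ls; mkdir -p pics; python3 - <<'E'
from bench import *
import cv2,numpy as np
for n in("scene","top"):
    d=get_image(n); cv2.imwrite(f"pics/{n}0.png",d["frame"]); np.savez(f"{n}0.npz",**{k:np.array(v) for k,v in d.items()})
    print(n,d["camera_matrix"],d["k1"],d["view"])
s=state();print(s)
E
```

```text
pics
scene [[452.06454531   0.         311.11520132]
 [  0.         452.06454531 241.99902923]
 [  0.           0.           1.        ]] -0.10859669147189002 [[ 0.63914651  0.76904012  0.00830868 -0.24090191]
 [-0.45776077  0.37171764  0.80763919  0.19198898]
 [ 0.61801846 -0.52000316  0.58961843 -1.51055663]
 [ 0.          0.          0.          1.        ]]
top [[576.64110579   0.         315.70057715]
 [  0.         576.64110579 235.99949066]
 [  0.           0.           1.        ]] 0.03725120236120986 [[ 0.00139175 -0.99999176  0.00381232 -0.0793086 ]
 [ 0.99207352  0.00185973  0.12564502 -0.48569025]
 [-0.12565107  0.00360724  0.99206794 -1.36017474]
 [ 0.          0.          0.          1.        ]]
{'time': 0.1, 'joint_pos': array([-1.24571805e+00,  9.17757864e-02,  1.23173646e+00,  1.63203527e-05,
        1.81977812e+00, -5.66831776e-02]), 'dq': array([-2.32054431e-03, -1.37474196e-03, -2.75776101e-03, -7.84352036e-04,
        9.47980319e-05,  8.50978077e-05]), 'joint_torque': array([ 9.75244911e-04, -4.47855270e+01, -4.07573462e+01,  6.99275080e-02,
        2.83331692e-02, -1.06141429e-04]), 'ee_pos': array([ 0.22347008, -0.55657508,  0.22964097]), 'ee_rot': array([-8.42283391e-04,  9.81836787e-01,  1.89725598e-01, -1.05733805e-04]), 'ft_force': array([0.57955013, 0.3012418 , 0.37971537]), 'moment': array([-0.01211157,  0.03885115,  0.01715321]), 'finger_gap': 0.08793262284392757}
```

View pics/scene0.png

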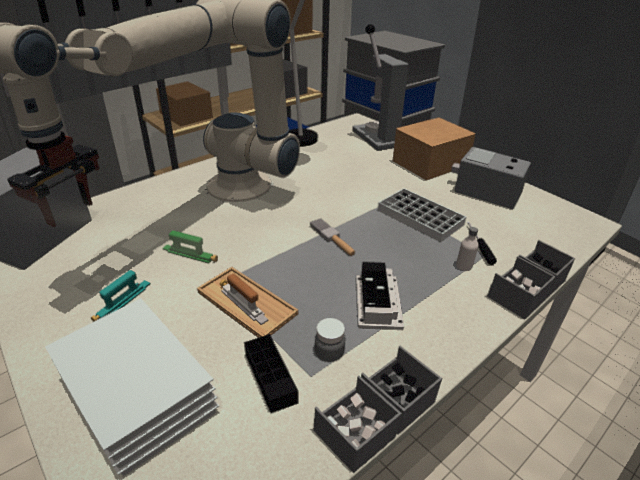

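View pics/top0.png

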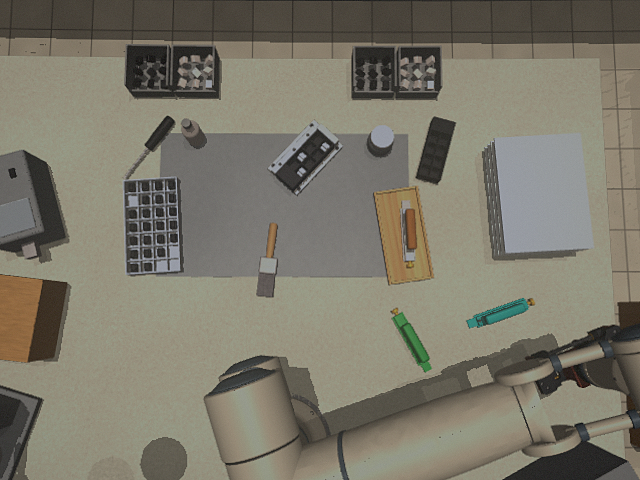

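The top view shows three file-like objects: the brown-gripped one in the wooden tray at (410,230), a green one at (411,340) and a turquoise one at (500,313). The brown-gripped one in the tray fits the description. I'll check it and the nest in enlarged crops.

```bash
cat > h.py <<'E'
import numpy as np,cv2
def load(n): 
    d=np.load(n+'.npz'); return {k:d[k] for k in d.files}
def ray(d,uv):
    K=d["camera_matrix"];V=d["view"];uv=np.atleast_2d(np.array(uv,float))
    p=cv2.undistortPoints(uv[:,None],K,np.array([float(d["k1"]),0,0,0,0]),None,None,None,).reshape(-1,2)
    dc=np.c_[p[:,0],-p[:,1],-np.ones(len(p))]
    R=V[:3,:3];o=-R.T@V[:3,3]
    return o,dc@R
def onplane(d,uv,z):
    o,r=ray(d,uv); return o+r*((z-o[2])/r[:,2])[:,None]
def cloud(d):
    h,w=d["depth"].shape;u,v=np.meshgrid(np.arange(w),np.arange(h))
    o,r=ray(d,np.c_[u.ravel(),v.ravel()]); P=o+r*d["depth"].ravel()[:,None]
    return P.reshape(h,w,3)
def proj(d,P):
    P=np.atleast_2d(P);V=d["view"];c=P@V[:3,:3].T+V[:3,3]
    q=np.c_[c[:,0],-c[:,1],-c[:,2]]
    return cv2.projectPoints(q,np.zeros(3),np.zeros(3),d["camera_matrix"],np.array([float(d["k1"]),0,0,0,0]))[0].reshape(-1,2)
E
python3 - <<'E'
import cv2
t=cv2.imread('pics/top0.png');s=cv2.imread('pics/scene0.png')
a=cv2.resize(t[175:295,360:450],None,fx=5,fy=5,interpolation=2)
b=cv2.resize(t[115:200,260:350],None,fx=7,fy=7,interpolation=2)
cv2.imwrite('pics/c1.png',a);cv2.imwrite('pics/c2.png',b)
cv2.imwrite('pics/c3.png',cv2.resize(s[250:345,345:415],None,fx=6,fy=6,interpolation=2))
cv2.imwrite('pics/c4.png',cv2.resize(s[260:340,190:305],None,fx=6,fy=6,interpolation=2))
E
```

```text
(no output)
```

View pics/c1.png

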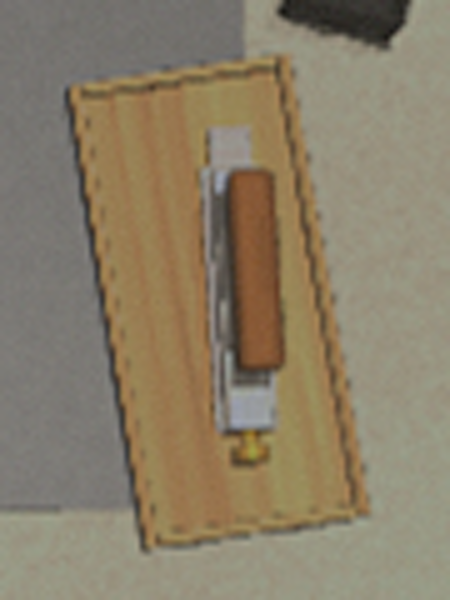

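View pics/c2.png

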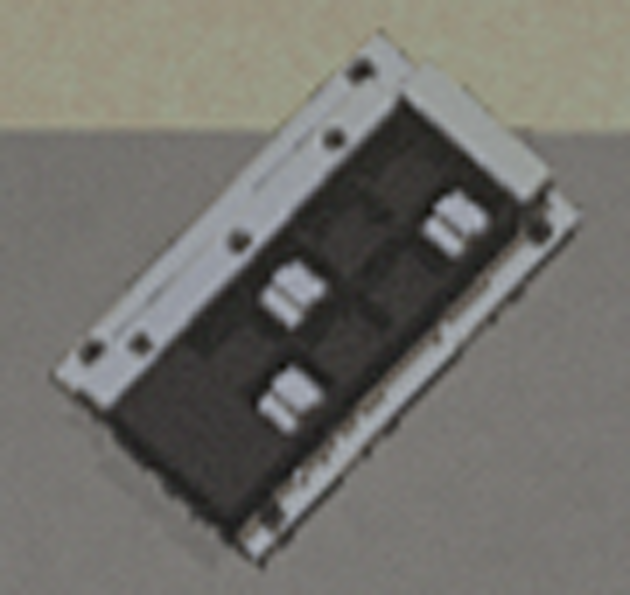

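View pics/c3.png

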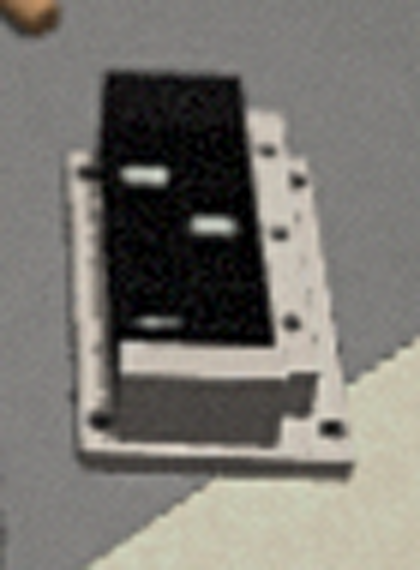

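View pics/c4.png

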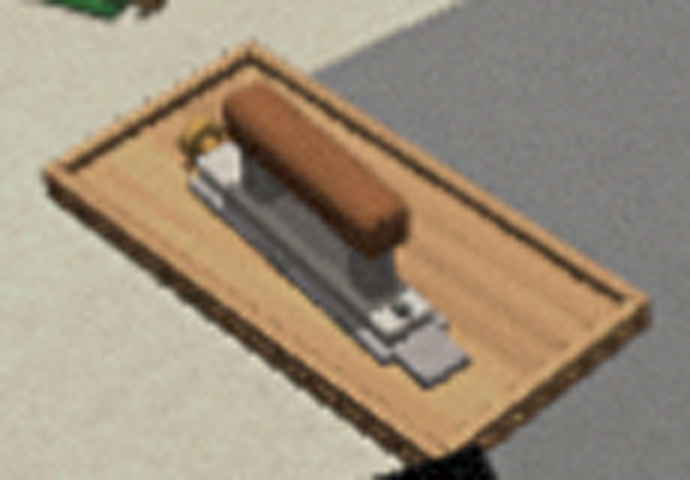

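Enlarged, the brown-gripped file in the tray is confirmed, with its toe at crop (230,145) and brass screw at (250,447). In the nest, the stop is upper right, the fence upper left and the plain end lower left. Next I measure.

```bash
python3 - <<'E'
from h import *
for n in("top0","scene0"):
    d=load(n);o,_=ray(d,[[320,240]]);print(n,"cam",o.round(3))
    P=cloud(d);np.save(n+"_P.npy",P)
    f=d["frame"]
    hsv=cv2.cvtColor(f,cv2.COLOR_BGR2HSV)
    X,Y,Z=P[...,0],P[...,1],P[...,2]
    if n=="top0":
        r=(slice(110,205),slice(255,355))
        ox,oy=255,110
    else:
        r=(slice(250,345),slice(345,415)); ox,oy=345,250
    z=Z[r];print("bench z",np.median(Z[340:360,150:250]) if n=="top0" else None)
    h,_=np.histogram(z,bins=np.arange(-.01,.08,.005));print(h)
    m=((Z>.046)&(Z<.064)).astype(np.uint8); mm=np.zeros_like(m);mm[r]=m[r]
    dark=(hsv[...,2]<75)
    q=mm.astype(bool)
    pts=P[q];print(len(pts),pts[:,2].mean(),pts[:,2].std())
    rc=cv2.minAreaRect((pts[:,:2]*1000).astype(np.float32));print("depth rect",rc)
    # file
    brown=(hsv[...,0]<14)&(hsv[...,1]>110)&(hsv[...,2]>50)
    R=(slice(185,275),slice(395,425)) if n=="top0" else (slice(270,305),slice(222,262))
    bm=np.zeros_like(m);bm[R]=brown[R]
    bp=P[bm.astype(bool)];print("brown",bm.sum(),np.percentile(bp[:,2],[5,50,95]), np.median(bp,axis=0))
E
```

```text
top0 cam [ 0.311 -0.073  1.411]
bench z 0.0009494514965536771
[ 115 1954 3822  919  436  328  191  118  221  327  204  253  328  222
   19    0    0]
786 0.05285072565418237 0.00374684498823664
depth rect ((679.6502685546875, -56.31725311279297), (59.95024490356445, 168.72268676757812), 48.65943145751953)
brown 307 [0.06547393 0.0701728  0.07581433] [ 0.49928315 -0.30140603  0.0701728 ]
scene0 cam [ 1.175 -0.672  0.738]
bench z None
[   1 1637 2331  153  552   72   87  133  248  413  226  376  343   54
    0    0    0]
718 0.050897600488378186 0.0031535207225672967
depth rect ((676.9072265625, -59.204017639160156), (59.68681716918945, 173.61900329589844), 49.234188079833984)
brown 349 [0.05431521 0.06901776 0.07154485] [ 0.50781028 -0.30769578  0.06901776]
```

```bash
python3 - <<'E'
from h import *
def big(n,r,s,thr):
    d=load(n);f=d["frame"];g=cv2.cvtColor(f,cv2.COLOR_BGR2GRAY);g=cv2.GaussianBlur(g,(3,3),0)
    m=np.zeros(g.shape,np.uint8);m[r]=(g[r]<thr)*255
    m=cv2.morphologyEx(m,cv2.MORPH_CLOSE,np.ones((7,7)))
    c=max(cv2.findContours(m,cv2.RETR_EXTERNAL,cv2.CHAIN_APPROX_NONE)[0],key=cv2.contourArea)
    ap=cv2.approxPolyDP(c,3,True).reshape(-1,2);print(n,cv2.contourArea(c),ap.tolist())
    for z in (.054,):
        print(onplane(d,ap,z)[:,:2].round(4).tolist())
    v=f.copy();cv2.drawContours(v,[c],-1,(0,0,255),1)
    cv2.imwrite(f"pics/k_{n}.png",cv2.resize(v[r],None,fx=6,fy=6,interpolation=0))
big("top0",(slice(110,205),slice(255,355)),0,75)
big("scene0",(slice(250,345),slice(345,415)),0,50)
E
```

```text
top0 1573.0 [[318, 130], [274, 174], [292, 192], [337, 148], [337, 143]]
[[0.742, -0.0836], [0.6328, 0.0219], [0.5889, -0.0216], [0.6973, -0.1296], [0.7097, -0.1296]]
scene0 1024.5 [[364, 262], [360, 278], [363, 307], [389, 306], [384, 264]]
[[0.603, -0.0217], [0.6393, -0.0712], [0.7118, -0.1337], [0.7456, -0.088], [0.6393, 0.0104]]
```

View pics/k_top0.png

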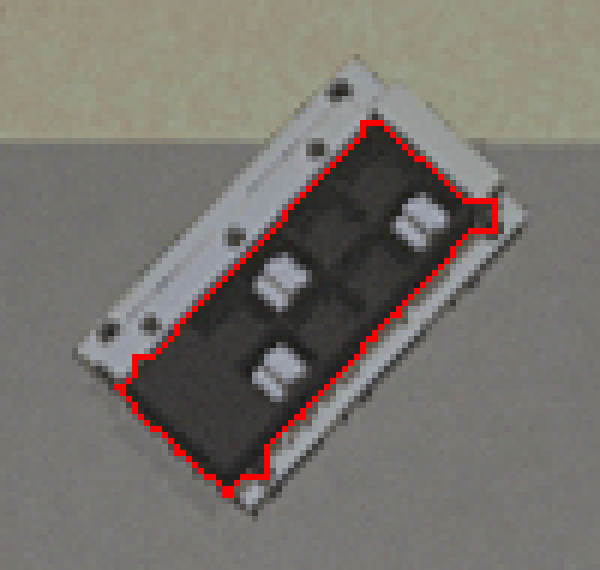

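View pics/k_scene0.png

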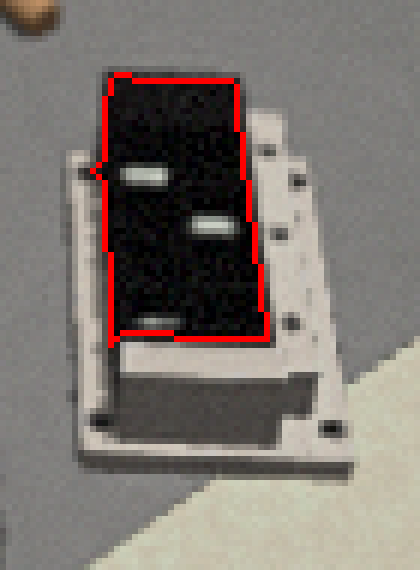

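```bash
python3 - <<'E'
from h import *
def edge(n,a,b,inn,thr):
    # subpixel crossing of threshold along normals to segment a-b; inn: dark side sample
    d=load(n);g=cv2.GaussianBlur(cv2.cvtColor(d["frame"],cv2.COLOR_BGR2GRAY),(3,3),0).astype(np.float32)
    a,b=np.array(a,float),np.array(b,float);t=(b-a)/np.linalg.norm(b-a);nn=np.array([-t[1],t[0]])
    if nn@(np.array(inn)-a)>0: nn=-nn   # nn outwards
    pts=[]
    for s in np.linspace(.12,.88,25):
        c=a+s*(b-a);k=np.arange(-4,4.01,.1);q=(c+k[:,None]*nn).astype(np.float32)
        v=cv2.remap(g,q[:,0].reshape(1,-1),q[:,1].reshape(1,-1),cv2.INTER_LINEAR)[0]
        gr=np.diff(v);i=np.argmax(np.convolve(gr,np.ones(8)/8,'same'));pts.append(q[i])
    W=onplane(d,np.array(pts),.054)[:,:2].astype(np.float32)
    l=cv2.fitLine(W,cv2.DIST_HUBER,0,1e-5,1e-5).ravel()
    r=(W-l[2:])@np.array([-l[1],l[0]]);print(n,"ang deg",np.degrees(np.arctan2(l[1],l[0])).round(2),"rms mm",(r.std()*1e3).round(2))
    return l
def isect(l,m):
    A=np.c_[l[:2],-m[:2]];s=np.linalg.solve(A,m[2:]-l[2:]);return l[2:]+s[0]*l[:2]
T1=edge("top0",(318,130),(285,164),(310,160),75)   # +y
T2=edge("top0",(318,130),(334,143),(310,160),75)   # +x
S1=edge("scene0",(389,306),(384,264),(373,285),50) # +y
S2=edge("scene0",(363,307),(389,306),(373,285),50) # +x
S3=edge("scene0",(363,262),(384,263),(373,285),50) # -x edge
S4=edge("scene0",(363,307),(362,264),(373,285),50) # 
print("top corner ++",isect(T1,T2)); print("scene ++",isect(S1,S2)," edge+y",isect(S1,S3)," edge-y?",isect(S4,S3))
E
```

```text
top0 ang deg -42.63 rms mm 0.52
top0 ang deg 47.84 rms mm 0.27
scene0 ang deg -42.29 rms mm 0.57
scene0 ang deg 44.98 rms mm 0.8
scene0 ang deg 43.57 rms mm 1.08
scene0 ang deg -44.51 rms mm 2.03
top corner ++ [ 0.746067   -0.08173869]
scene ++ [ 0.75179744 -0.08980651]  edge+y [0.6363539  0.01520924]  edge-y? [ 0.59552103 -0.02363324]
```

```bash
python3 - <<'E'
from h import *
for n,R in(("top0",(slice(185,275),slice(398,424))),("scene0",(slice(268,305),slice(224,262)))):
    d=load(n);f=d["frame"];hsv=cv2.cvtColor(f,cv2.COLOR_BGR2HSV)
    m=np.zeros(f.shape[:2],np.uint8);b=(hsv[...,0]<13)&(hsv[...,1]>125)&(hsv[...,2]>40);m[R]=b[R]*255
    m=cv2.morphologyEx(m,cv2.MORPH_OPEN,np.ones((3,3)))
    c=max(cv2.findContours(m,cv2.RETR_EXTERNAL,cv2.CHAIN_APPROX_NONE)[0],key=cv2.contourArea)
    rc=cv2.minAreaRect(c);bx=cv2.boxPoints(rc);print(n,rc)
    for z in(.07,.059):print(z,onplane(d,bx,z)[:,:2].round(4).tolist(),onplane(d,[rc[0]],z)[0].round(4))
    v=f.copy();cv2.drawContours(v,[c],-1,(255,0,0),1)
    cv2.imwrite(f"pics/f_{n}.png",cv2.resize(v[R],None,fx=6,fy=6,interpolation=0))
d=load("top0")
print("toe",onplane(d,[(360+210/5,175+127/5),(360+252/5,175+127/5)],.013)) 
print("screw",onplane(d,[(360+250/5,175+463/5)],.016))
print("tray",onplane(d,[(360+70/5,175+88/5),(360+288/5,175+55/5),(360+368/5,175+513/5),(360+145/5,175+548/5)],.016))
E
```

```text
Traceback (most recent call last):
ValueError: max() iterable argument is empty
```

```bash
python3 - <<'E'
from h import *
d=load("top0");h=cv2.cvtColor(d["frame"],cv2.COLOR_BGR2HSV);print(h[215:245:5,400:424:2].tolist()[2]);print(h[260,380:400:5].tolist())
d=load("scene0");h=cv2.cvtColor(d["frame"],cv2.COLOR_BGR2HSV);print(h[288,232:262:2].tolist())
for n,R in(("top0",(slice(185,275),slice(398,424))),("scene0",(slice(268,305),slice(224,262)))):
    d=load(n);f=d["frame"];hsv=cv2.cvtColor(f,cv2.COLOR_BGR2HSV);
    lab=cv2.cvtColor(f,cv2.COLOR_BGR2LAB).astype(int)
    m=np.zeros(f.shape[:2],np.uint8);b=(hsv[...,0]<15)&(hsv[...,1]>100)&(hsv[...,2]>30);m[R]=b[R]*255
    m=cv2.morphologyEx(m,cv2.MORPH_OPEN,np.ones((3,3)))
    cs=cv2.findContours(m,cv2.RETR_EXTERNAL,cv2.CHAIN_APPROX_NONE)[0]
    print(n,b[R].sum(),len(cs))
    if not cs: continue
    c=max(cs,key=cv2.contourArea)
    rc=cv2.minAreaRect(c);bx=cv2.boxPoints(rc);print(n,rc)
    for z in(.07,.059):print(z,onplane(d,bx,z)[:,:2].round(4).tolist(),onplane(d,[rc[0]],z)[0].round(4))
    v=f.copy();cv2.drawContours(v,[c],-1,(255,0,0),1)
    cv2.imwrite(f"pics/f_{n}.png",cv2.resize(v[R],None,fx=6,fy=6,interpolation=0))
d=load("top0")
print("toe",onplane(d,[(360+210/5,175+127/5),(360+252/5,175+127/5)],.013)) 
print("screw",onplane(d,[(360+250/5,175+463/5)],.016))
print("tray",onplane(d,[(360+70/5,175+88/5),(360+288/5,175+55/5),(360+368/5,175+513/5),(360+145/5,175+548/5)],.016))
E
```

```text
[[15, 133, 127], [20, 25, 92], [16, 36, 106], [14, 99, 67], [13, 146, 129], [14, 152, 138], [13, 154, 126], [12, 144, 115], [20, 117, 146], [20, 111, 152], [16, 120, 159], [17, 113, 122]]
[[18, 11, 121], [17, 120, 147], [20, 114, 154], [17, 120, 151]]
[[15, 15, 69], [17, 82, 56], [8, 170, 48], [13, 164, 73], [12, 155, 115], [12, 155, 135], [12, 157, 140], [11, 144, 152], [11, 149, 156], [12, 147, 142], [14, 125, 177], [15, 113, 196], [15, 112, 198], [15, 110, 150], [16, 126, 73]]
top0 361 1
top0 ((410.7655334472656, 228.48231506347656), (39.379249572753906, 8.780508041381836), 86.18592071533203)
0.07 [[0.5451, -0.2889], [0.5465, -0.3096], [0.4534, -0.3138], [0.452, -0.2934]] [ 0.4991 -0.3014  0.07  ]
0.059 [[0.547, -0.2907], [0.5484, -0.3115], [0.4546, -0.3158], [0.4532, -0.2952]] [ 0.5006 -0.3033  0.059 ]
scene0 475 1
scene0 ((241.8536376953125, 287.18292236328125), (37.16935729980469, 12.65007495880127), 38.65980911254883)
0.07 [[0.4643, -0.3297], [0.4457, -0.2975], [0.5528, -0.2901], [0.5676, -0.3206]] [ 0.5093 -0.3095  0.07  ]
0.059 [[0.4525, -0.3241], [0.4337, -0.2913], [0.5426, -0.2838], [0.5576, -0.3148]] [ 0.4984 -0.3035  0.059 ]
toe [[ 0.57679904 -0.2908873   0.013     ]
 [ 0.57682764 -0.3115376   0.013     ]]
screw [[ 0.41103323 -0.30688939  0.016     ]]
tray [[ 0.59561913 -0.22189431  0.016     ]
 [ 0.61230469 -0.32939681  0.016     ]
 [ 0.38701396 -0.36328037  0.016     ]
 [ 0.36989297 -0.25548729  0.016     ]]
```

```bash
cat > p.py <<'E'
import numpy as np
from scipy.spatial.transform import Rotation as Ro
YH=np.radians(-42.4); xh=np.array([np.cos(YH),np.sin(YH),0]);yh=np.array([-np.sin(YH),np.cos(YH),0]);ez=np.array([0,0,1.])
EDGE=np.array([.618,-.003,.054])
def fileframe(tilt=35):
    a=np.radians(tilt);zf=-np.sin(a)*xh+np.cos(a)*ez;xf=yh;return np.c_[xf,np.cross(zf,xf),zf]
def toolq(Rf,s):
    M=np.c_[-s*Rf[:,0],s*Rf[:,1],-Rf[:,2]];q=Ro.from_matrix(M).as_quat();return np.array([q[3],*q[:3]])
def flat(yaw): return Ro.from_euler('z',yaw).as_matrix()
GR=np.array([-.003,0,.040])
def stroke(y,n):  # file origin y along edge, n = height of face above edge along zf
    R=fileframe();o=EDGE+y*yh+n*R[:,2];return o+R@GR
E
python3 - <<'E'
from bench import *
from p import *
Rf=flat(.044);pg=np.array([.4995,-.303,.048])
for s in(1,-1):
    for nm,p,q in[("grasp",pg,toolq(Rf,s)),("gup",pg+[0,0,.15],toolq(Rf,s))]+[(f"st{y}_{n}",stroke(y,n),toolq(fileframe(),s)) for y in(-.035,0,.045) for n in(0,.06)]:
        j=inverse_kinematics(p,q);print(s,nm,p.round(3),None if j is None else np.round(j,2))
E
```

```text
1 grasp [ 0.5   -0.303  0.048] [-0.6   0.09  1.56 -0.    1.49 -2.22]
1 gup [ 0.5   -0.303  0.198] [-0.6   0.04  1.34 -0.    1.76 -2.22]
1 st-0.035_0 [ 0.575 -0.016  0.087] [ 0.19 -0.28  1.94 -0.53  1.14 -2.07]
1 st-0.035_0.06 [0.55  0.008 0.136] [ 0.25 -0.36  1.92 -0.53  1.26 -2.07]
1 st0_0 [0.599 0.01  0.087] [ 0.23 -0.19  1.87 -0.55  1.15 -2.02]
1 st0_0.06 [0.574 0.033 0.136] [ 0.29 -0.27  1.85 -0.54  1.27 -2.02]
1 st0.045_0 [0.629 0.043 0.087] [ 0.28 -0.08  1.77 -0.56  1.17 -1.97]
1 st0.045_0.06 [0.604 0.067 0.136] [ 0.34 -0.15  1.75 -0.56  1.28 -1.97]
-1 grasp [ 0.5   -0.303  0.048] [-0.6   0.09  1.56 -0.    1.49  0.92]
-1 gup [ 0.5   -0.303  0.198] [-0.6   0.04  1.34 -0.    1.76  0.92]
-1 st-0.035_0 [ 0.575 -0.016  0.087] [ 0.19 -0.28  1.94 -0.53  1.14  1.07]
-1 st-0.035_0.06 [0.55  0.008 0.136] [ 0.25 -0.36  1.92 -0.53  1.26  1.07]
-1 st0_0 [0.599 0.01  0.087] [ 0.23 -0.19  1.87 -0.55  1.15  1.12]
-1 st0_0.06 [0.574 0.033 0.136] [ 0.29 -0.27  1.85 -0.54  1.27  1.12]
-1 st0.045_0 [0.629 0.043 0.087] [ 0.28 -0.08  1.77 -0.56  1.17  1.17]
-1 st0.045_0.06 [0.604 0.067 0.136] [ 0.34 -0.15  1.75 -0.56  1.28  1.17]
```

```bash
python3 - <<'E'
from bench import *
from p import *
import cv2
q=toolq(flat(.044),-1);pg=np.array([.4995,-.303,.048])
move_to(pg+[0,0,.12],q);print(state()["time"])
move_l(pg,.12);s=state();print(s["time"],s["ee_pos"],s["ft_force"])
close();s=state();print(s["time"],s["finger_gap"],s["ft_force"],s["ee_pos"])
for n in("scene","top"):
    cv2.imwrite(f"pics/{n}1.png",get_image(n)["frame"])
a=cv2.imread("pics/scene1.png")[180:350,150:330];cv2.imwrite("pics/g1.png",cv2.resize(a,None,fx=4,fy=3.5))
E
```

```text
1.5167
2.6667 [ 0.50004536 -0.30339177  0.04916116] [-0.03666941 -0.61339302  0.78803728]
3.6917 0.021712311063737694 [ 1.0279928  -0.81319045 -0.17167658] [ 0.49948914 -0.30300876  0.04793614]
```

View pics/g1.png

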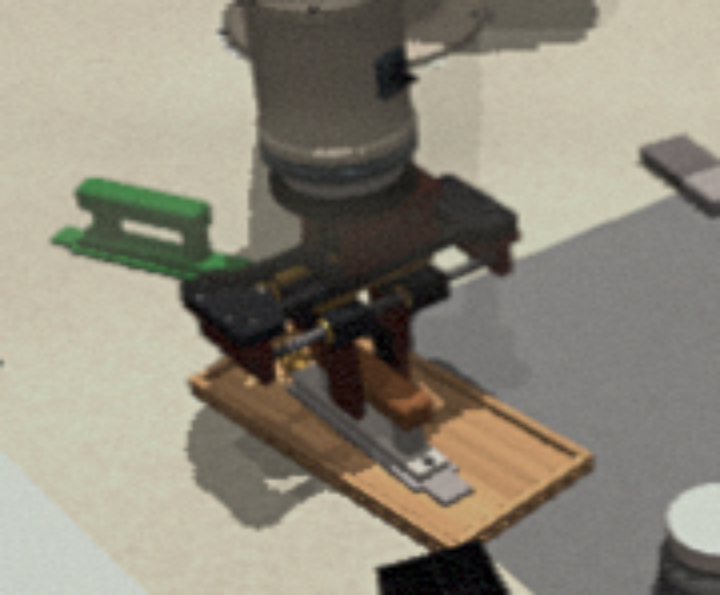

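```bash
python3 - <<'E'
from bench import *
from p import *
import cv2
p=state()["ee_pos"]
move_l(np.array([.4995,-.303,.21]),.15);s=state();print(s["time"],s["finger_gap"],s["ft_force"])
move_to(stroke(-.035,.06),toolq(fileframe(),-1));hold(.3)
F=[];
for i in range(5): hold(.02);s=state();F.append(s["ft_force"])
print(s["time"],s["ee_pos"],stroke(-.035,.06),np.mean(F,0),np.std(F,0),s["moment"],s["finger_gap"])
for n in("scene","top"):
    d=get_image(n);cv2.imwrite(f"pics/{n}2.png",d["frame"]);np.savez(f"{n}2.npz",**{k:np.array(v) for k,v in d.items()})
print(state()["time"])
a=cv2.imread("pics/scene2.png")[140:340,270:450];cv2.imwrite("pics/g2.png",cv2.resize(a,None,fx=3,fy=3))
a=cv2.imread("pics/top2.png")[110:290,220:400];cv2.imwrite("pics/g2t.png",cv2.resize(a,None,fx=3,fy=3))
E
```

```text
5.025 0.021928109745753866 [ 0.02465978 -0.34759339 -4.76854575]
6.65 [0.55017671 0.00698051 0.1360135 ] [0.55002045 0.00761509 0.1359152 ] [-0.01103086 -0.09501396 -3.23803919] [0.54939821 0.25112175 0.51087018] [0.38876243 0.39766207 0.00554848] 0.02179832488425343
6.75
```

View pics/g2.png

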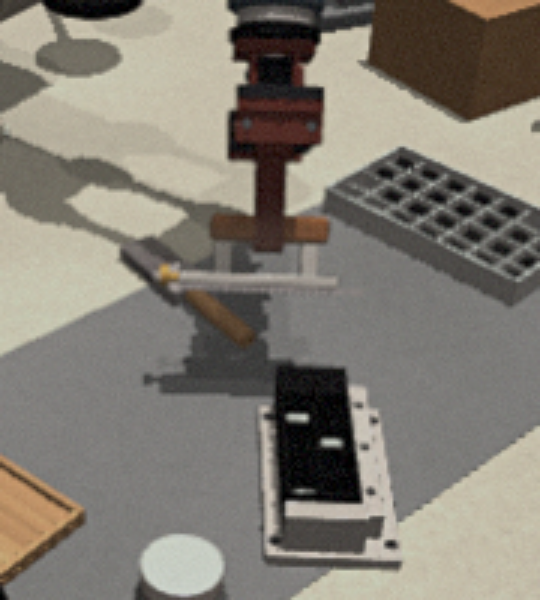

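View pics/g2t.png

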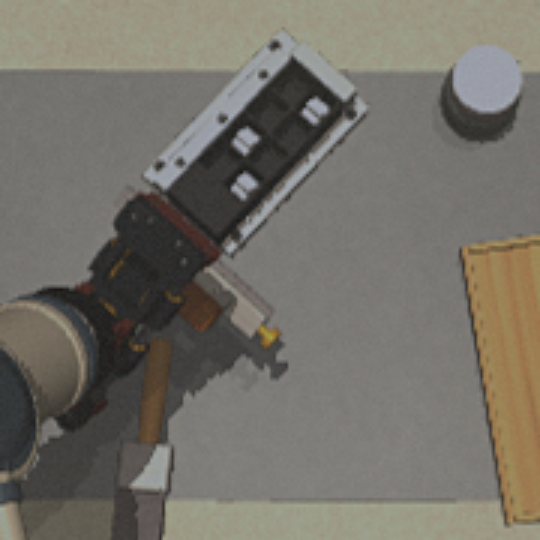

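```bash
cat > c.py <<'E'
from bench import *
from p import *
import json
F0=np.array([-.01,-.095,-3.24]); Rf=fileframe(); Q=toolq(Rf,-1)
def force(k=3,dt=.01):
    a=[]
    for i in range(k): hold(dt);a.append(state()["ft_force"])
    f=np.mean(a,0)-F0;return Rf.T@f   # file frame: [x,y,z]
def go(y,n,sp): move_l(stroke(y,n),sp)
E
python3 - <<'E'
from c import *
from h import load,proj
R=Rf;o=EDGE-.035*yh+.06*R[:,2]
for n in("scene2",):
    d=load(n);print("toe exp",proj(d,o+R@[.075,0,0]),"screw",proj(d,o+R@[-.09,0,.006]))
print(force(10))
go(-.035,.006,.1);print(state()["time"],force(10),state()["time"])
n=.006
while n>-.004:
    n-=.0005;go(-.035,n,.02);f=force(3);print(round(n*1e3,2),f.round(2),round(state()["time"],2))
    if f[2]>1.8:
        f=force(6)
        if f[2]>1.6: print(f);break
json.dump(n,open("n.json","w"))
E
```

```text
toe exp [[391.18106766 237.80299514]] screw [[323.29445707 233.01995248]]
[-0.14808211 -0.25332328 -0.31208938]
7.525 [0.01624378 0.28736991 0.00760539] 7.6083
5.5 [ 0.11  0.26 -0.19] 7.88
5.0 [-0.08  0.42 -0.02] 8.16
4.5 [ 0.34 -0.24 -0.16] 8.43
4.0 [-0.19  0.33 -0.26] 8.71
3.5 [-0.13 -0.57 -0.46] 8.98
3.0 [0.07 0.3  0.55] 9.26
2.5 [-0.05  0.18  0.51] 9.53
2.0 [-0.21  0.01  0.08] 9.81
1.5 [-0.19 -0.34 -0.18] 10.08
1.0 [-0.15  0.19  0.04] 10.36
0.5 [ 0.25 -0.44  0.33] 10.63
-0.0 [-0.34 -0.38  2.62] 10.91
[ 0.22060002 -0.63016327  2.29328896]
```

```bash
cat >> c.py <<'E'
def press(y,n,tgt=4.5,tmax=12):
    ok=0
    for i in range(tmax):
        f=force(4)[2]
        print("press",round(n*1e3,2),f.round(2))
        if abs(f-tgt)<.8:
            ok+=1
            if ok>=2: break
            continue
        ok=0
        n-=np.clip((tgt-f)/20e3*(.7 if f>1.5 else 1.3),-.0002,.0003);go(y,n,.02)
    return n
def run(y0,y1,n,step=.005,tgt=4.5,slope=0):
    y=y0;log=[]
    while y<y1-1e-6:
        y=min(y+step,y1);n+=slope*step;go(y,n,.05);f=force(3)
        log.append((round(y*1e3),round(n*1e3,2),*f.round(1)))
        n-=np.clip((tgt-f[2])/20e3*(.5 if f[2]>2 else .9),-.00025,.0003)
    return n,log
E
python3 - <<'E'
from c import *
n=json.load(open("n.json"))
n=press(-.035,n);print(state()["time"])
n,l=run(-.035,.041,n)
for r in l:print(r)
y=.041
move_l(stroke(y,n+.025),.08)
print(state()["time"],state()["finger_gap"])
import cv2
for m in("scene","top"):
    d=get_image(m);cv2.imwrite(f"pics/{m}3.png",d["frame"]);np.savez(f"{m}3.npz",**{k:np.array(v) for k,v in d.items()})
a=cv2.imread("pics/scene3.png")[160:340,290:430];cv2.imwrite("pics/g3.png",cv2.resize(a,None,fx=3.3,fy=3.3))
json.dump(n,open("n.json","w"));print(force(5))
E
```

```text
press -0.0 2.11
press -0.08 3.56
press -0.12 4.52
press -0.12 4.21
11.5917
(-30, np.float64(-0.12), np.float64(0.1), np.float64(-0.6), np.float64(5.2))
(-25, np.float64(-0.1), np.float64(-0.4), np.float64(-0.0), np.float64(6.0))
(-20, np.float64(-0.06), np.float64(-0.6), np.float64(-0.3), np.float64(7.1))
(-15, np.float64(0.0), np.float64(-0.4), np.float64(-0.3), np.float64(7.0))
(-10, np.float64(0.07), np.float64(-0.6), np.float64(-0.2), np.float64(6.5))
(-5, np.float64(0.12), np.float64(-0.8), np.float64(0.1), np.float64(6.6))
(0, np.float64(0.17), np.float64(-0.3), np.float64(-0.9), np.float64(4.8))
(5, np.float64(0.18), np.float64(-0.3), np.float64(-0.6), np.float64(5.0))
(10, np.float64(0.19), np.float64(0.5), np.float64(-0.1), np.float64(4.5))
(15, np.float64(0.19), np.float64(-0.0), np.float64(-0.1), np.float64(4.5))
(20, np.float64(0.19), np.float64(0.1), np.float64(-0.0), np.float64(3.5))
(25, np.float64(0.17), np.float64(-0.0), np.float64(-0.3), np.float64(3.5))
(30, np.float64(0.14), np.float64(0.7), np.float64(0.2), np.float64(3.5))
(35, np.float64(0.12), np.float64(1.3), np.float64(0.7), np.float64(3.5))
(40, np.float64(0.09), np.float64(0.9), np.float64(0.2), np.float64(3.6))
(41, np.float64(0.07), np.float64(-0.7), np.float64(-0.3), np.float64(4.2))
16.45 0.021755970310503733
[-0.19993229  0.09999112 -0.10201996]
```

View pics/g3.png

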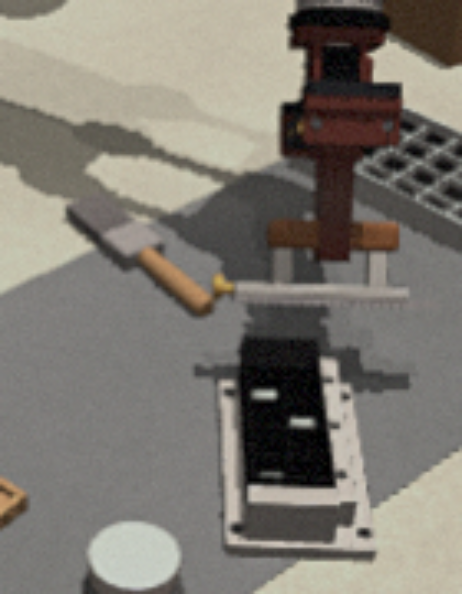

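```bash
cat >> h.py <<'E'
def edge(n,a,b,inn,z=.054):
    d=load(n);g=cv2.GaussianBlur(cv2.cvtColor(d["frame"],cv2.COLOR_BGR2GRAY),(3,3),0)
    a,b=np.array(a,float),np.array(b,float);t=(b-a)/np.linalg.norm(b-a);nn=np.array([-t[1],t[0]])
    if nn@(np.array(inn)-a)>0: nn=-nn
    pts=[]
    for s in np.linspace(.12,.88,25):
        c=a+s*(b-a);k=np.arange(-4,4.01,.1);q=(c+k[:,None]*nn).astype(np.float32)
        v=cv2.remap(g.astype(np.float32),q[:,0].reshape(1,-1),q[:,1].reshape(1,-1),cv2.INTER_LINEAR)[0]
        i=np.argmax(np.convolve(np.diff(v),np.ones(8)/8,'same'));pts.append(q[i])
    W=onplane(d,np.array(pts),z)[:,:2].astype(np.float32)
    return cv2.fitLine(W,cv2.DIST_HUBER,0,1e-5,1e-5).ravel(),W
E
python3 - <<'E'
from h import *
from p import xh,yh
for n in("scene0","scene2","scene3"):
    _,W1=edge(n,(389,306),(384,264),(373,285));_,W2=edge(n,(363,307),(389,306),(373,285));_,W3=edge(n,(363,262),(384,263),(373,285))
    print(n,"y side",np.median(W1@yh[:2])*1e3,"x end",np.median(W2@xh[:2])*1e3,"edge x",np.median(W3@xh[:2])*1e3)
E
```

```text
scene0 y side 440.5101138395868 x end 614.0360464595113 edge x 457.94868652896105
scene2 y side 440.5101138395868 x end 613.8502608296654 edge x 456.9468662923905
scene3 y side 442.7766294545391 x end 614.0360464595113 edge x 459.066249054908
```

```bash
sed -i 's/(.5 if f\[2\]>2 else .9)/(.5 if 2<f[2]<5.2 else .9)/' c.py; python3 - <<'E'
from c import *
n=json.load(open("n.json"))
move_l(stroke(-.036,.025),.12)
move_l(stroke(-.036,.0008),.06)
n=.0008;f=force(5)[2];print(f,state()["time"])
while n>-.003 and f<1.2:
    n-=.0003;go(-.036,n,.02);f=force(4)[2];print(round(n*1e3,2),f.round(2))
n=press(-.036,n,4.0);print(state()["time"])
n,l=run(-.036,.041,n,tgt=4.3,slope=.004)
for r in l:print([float(x) for x in r])
move_l(stroke(.041,n+.025),.08)
print(state()["time"],state()["finger_gap"],force(5))
E
```

```text
-0.20051492674498217 17.975
0.5 -0.05
0.2 0.41
-0.1 0.37
-0.4 1.9
press -0.4 2.16
press -0.46 3.56
press -0.46 3.3
19.4583
[-31.0, -0.44, 1.0, -0.1, 2.8]
[-26.0, -0.46, 0.8, -1.4, 3.4]
[-21.0, -0.46, 0.3, -0.3, 5.2]
[-16.0, -0.42, 0.3, 0.1, 6.1]
[-11.0, -0.32, -0.2, -0.3, 7.1]
[-6.0, -0.18, -0.3, 0.4, 7.0]
[-1.0, -0.04, -0.4, -0.0, 6.3]
[4.0, 0.07, -0.1, 0.1, 5.8]
[9.0, 0.16, 0.3, 0.1, 5.1]
[14.0, 0.2, 0.1, -0.1, 5.3]
[19.0, 0.27, 0.5, 0.1, 3.8]
[24.0, 0.28, 0.4, 0.4, 3.8]
[29.0, 0.28, 0.7, 0.5, 3.1]
[34.0, 0.27, 0.7, 0.2, 3.1]
[39.0, 0.26, 0.4, 0.4, 3.7]
[41.0, 0.27, 0.0, 0.3, 4.2]
24.3167 0.021571293716957998 [-0.16157436  0.3523299  -0.1122006 ]
```

```bash
python3 - <<'E'
from c import *
move_l(stroke(-.036,.025),.12)
move_l(stroke(-.036,.0004),.06)
n=.0004;f=force(5)[2];print(f,state()["time"])
while n>-.003 and f<1.2:
    n-=.0003;go(-.036,n,.02);f=force(4)[2];print(round(n*1e3,2),f.round(2))
n=press(-.036,n,4.2)
ys=np.array([-36,-26,-20,-10,0,10,20,30,45])*1e-3;ff=np.array([-.44,-.41,-.36,-.18,.08,.2,.25,.22,.27])*1e-3
y=-.036;l=[]
while y<.041-1e-6:
    y2=min(y+.005,.041);n+=np.interp(y2,ys,ff)-np.interp(y,ys,ff);y=y2;go(y,n,.05);f=force(3)
    l.append([round(y*1e3),round(n*1e3,2),*f.round(1).tolist()])
    e=4.3-f[2];n-=np.clip(e/20e3*(.4 if abs(e)<.9 else .8),-.00025,.0003)
for r in l:print([float(x) for x in r])
move_l(stroke(.041,n+.05),.1)
print(state()["time"],state()["finger_gap"],force(5))
import cv2
for m in("scene","top"):
    d=get_image(m);cv2.imwrite(f"pics/{m}4.png",d["frame"]);np.savez(f"{m}4.npz",**{k:np.array(v) for k,v in d.items()})
a=cv2.imread("pics/scene4.png")[130:340,290:430];cv2.imwrite("pics/g4.png",cv2.resize(a,None,fx=2.8,fy=2.8))
from h import *
for n in("scene3","scene4"):
    _,W1=edge(n,(389,306),(384,264),(373,285));_,W2=edge(n,(363,307),(389,306),(373,285));_,W3=edge(n,(363,262),(384,263),(373,285))
    print(n,"y side",np.median(W1@yh[:2])*1e3,"x end",np.median(W2@xh[:2])*1e3,"edge x",np.median(W3@xh[:2])*1e3)
E
```

```text
0.4020226686050804 25.75
0.1 -0.38
-0.2 0.56
-0.5 1.21
press -0.5 0.95
press -0.71 3.08
press -0.75 3.94
press -0.75 4.3
[-31.0, -0.74, 0.7, -0.5, 3.5]
[-26.0, -0.74, 0.3, -0.3, 5.2]
[-21.0, -0.66, 0.8, -0.8, 6.0]
[-16.0, -0.51, 0.3, -0.2, 7.2]
[-11.0, -0.3, 0.2, -0.3, 6.8]
[-6.0, -0.08, -0.0, -0.3, 5.6]
[-1.0, 0.1, 0.0, 0.8, 5.0]
[4.0, 0.19, 0.5, -0.1, 4.2]
[9.0, 0.25, 0.2, 0.4, 3.1]
[14.0, 0.23, 0.1, 0.2, 3.0]
[19.0, 0.2, 1.0, -0.1, 3.1]
[24.0, 0.15, 0.3, 0.1, 4.8]
[29.0, 0.14, -0.6, 0.3, 5.3]
[34.0, 0.19, 0.1, 0.1, 5.7]
[39.0, 0.26, -0.1, 0.5, 5.6]
[41.0, 0.32, -0.9, 0.4, 5.1]
32.2833 0.02196274667800013 [-0.14835423 -0.19593661  0.00386208]
scene3 y side 442.7766294545391 x end 614.0360464595113 edge x 459.066249054908
scene4 y side 442.7766294545391 x end 614.0360464595113 edge x 459.03128429029255
```

View pics/g4.png

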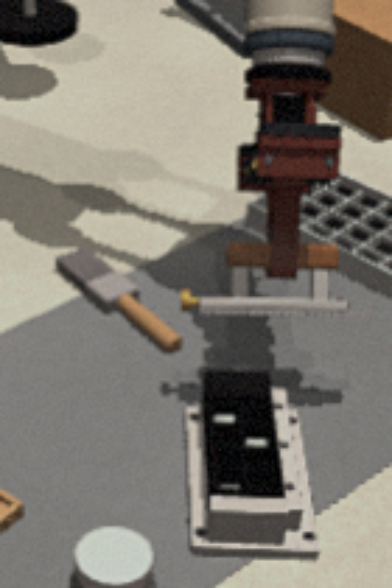

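```bash
python3 - <<'E'
from bench import *
from p import *
import cv2
p=stroke(.041,.05)+[0,0,.05];move_l(p,.15)
q=toolq(flat(.06),-1);pg=np.array([.4985,-.3005,.048])
move_to(pg+[0,0,.162],q)
move_l(pg+[0,0,.006],.12)
def fz(k=4): 
    a=[]
    for i in range(k):hold(.01);a.append(state()["ft_force"][2])
    return np.mean(a)
hold(.2);f0=fz(8);z=.054;print(f0,state()["time"])
while z>.045:
    z-=.0007;move_l([pg[0],pg[1],z],.02);f=fz();print(round(z,4),round(f-f0,2))
    if f-f0>2.2: break
gripper_open();hold(.2);s=state();print(s["time"],s["finger_gap"],s["ft_force"])
move_l([pg[0],pg[1],.2],.12)
move_to([.3,-.45,.25],q)
print(state()["time"])
for m in("scene","top"):
    d=get_image(m);cv2.imwrite(f"pics/{m}5.png",d["frame"]);np.savez(f"{m}5.npz",**{k:np.array(v) for k,v in d.items()})
a=cv2.imread("pics/scene5.png")[260:340,190:305];cv2.imwrite("pics/g5.png",cv2.resize(a,None,fx=6,fy=6,interpolation=2))
E
```

```text
-3.269110781969334 36.0417
0.0533 -0.34
0.0526 0.04
0.0519 0.11
0.0512 0.23
0.0505 0.33
0.0498 -0.13
0.0491 0.2
0.0484 1.72
0.0477 4.45
39.9 0.08743675368289554 [-0.61171506 -0.70407143  0.54253846]
42.3083
```

View pics/g5.png

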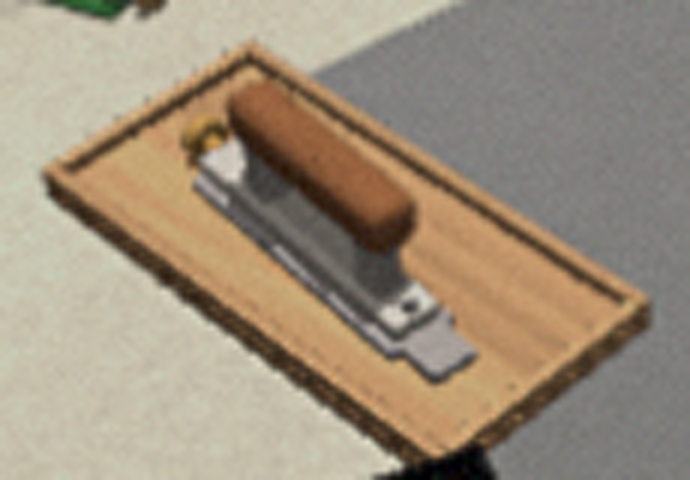

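View pics/top5.png

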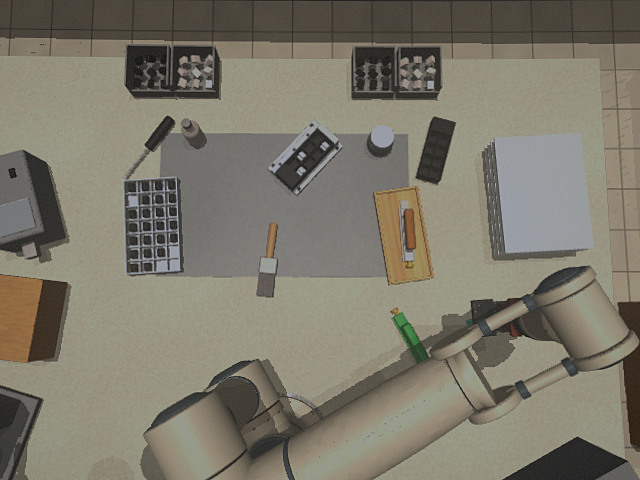

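```bash
python3 - <<'E'
from h import *
from p import xh,yh
for n in("top0","top5"):
    _,a=edge(n,(318,130),(285,164),(310,160));_,b=edge(n,(318,130),(334,143),(310,160));
    print(n,np.median(a@yh[:2])*1e3,np.median(b@xh[:2])*1e3)
_,W=edge("scene5",(363,262),(384,263),(373,285));print("edge x",np.median(W@xh[:2])*1e3)
a=cv2.imread('pics/top5.png')[115:200,260:350];cv2.imwrite('pics/c5.png',cv2.resize(a,None,fx=6,fy=6,interpolation=2))
E
```

```text
top0 442.94245265953396 606.1726442974673
top5 445.149382097769 607.0553793009192
edge x 460.4519271492407
```

View pics/c5.png

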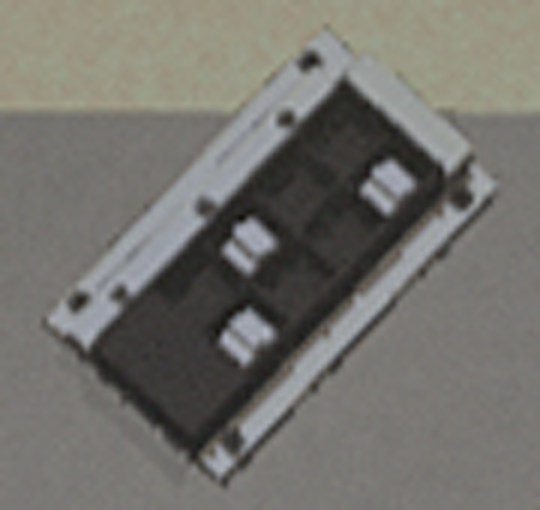

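The housing sits against the fence at crop (200,205) and the stop at (410,115). It has moved 2.2 mm towards the fence and 1 to 2 mm towards the stop. The file lies flat in its tray, so I'm handing in.

```bash
python3 - <<'E'
from bench import *
print(state()["time"]); job_done()
E
```

```text
42.4083
the job is handed in; nothing more can be done
```

I handed the job in at 42.4 s. I filed the edge of the housing's plain end with three forward strokes at 35°, lifting the file 25 mm clear for each return, then laid it back in its tray.

- **Strokes:** each ran about 76 mm towards the fence, from the toe about 12 mm past the fence end of the edge to the heel about 6 mm past the other end, by the commanded positions. A rough picture check put the file perhaps 3 mm further forward in the grip.
- **Pressure:** readings between steps were 2.8 to 7.2 N. All three strokes went above the 3 to 6 N band, peaking at about 7 N for a few steps in the first half, and one step of the second stroke read 2.8 N. The file never read out of contact at those checks, but force during the moves themselves was not read.
- **File in the grip:** each stroke needed more press at the start, so the file probably tipped in the grip by up to about 1°.
- **Final pictures:** the housing sits against the fence, having moved 2.2 mm towards it. Its move towards the stop measured 0.9 mm in the top view and about 2.5 mm in the scene view, and the crop shows it against the stop.
- **The rest of the bench:** the file lies flat in its tray. The other things look undisturbed in the top view, though the turquoise look-alike was hidden under the arm there.

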